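Sweep the leftover components off the assembly board into the orange tray

TASK

Clear the assembly board: with the fingers, sweep the four leftover components (two blue relays, the black knob and the aluminium heatsink) along the green mat and off the end of the board into the empty orange tray, so that all four finally lie in it. Only push them: do not pinch, press down on or pick up any of them. Leave the breadboard circuit, the roll of tape and the grey tool tray where they are, and do not push the orange tray away.

Things in the scene. Friction and masses are not known exactly. Their poses are not given: they have to be found in the camera images.
- board: Fixed plywood board, 284 mm (its x, away from the robot) by 360 mm (its y), yawed up to 15 degrees. Origin: centre of its underside, on the table. Its top, a flat green cutting mat at z = 46 mm, runs out to both y ends without a rim; battens 12 mm wide, 8 mm above the mat, line the near and far (x) edges.
- parts_tray: Empty loose orange tray, 140 mm (x) by 110 mm (y), 40 mm high, walls and floor 4 mm, 0.35 kg. Origin: centre of its underside; axes parallel to the board's. It stands 2 mm off one y end of the board (left or right, anywhere along it), its rim 6 mm below the mat: what is pushed over that end drops in. Beside it the end is open to the table.
- tool_tray: Bystander: grey tray of the same size as the orange one, holding two screwdrivers and small pliers, at the board's other y end; loose. Origin at the centre of its underside, axes parallel to the board's. Leave it.
- relay_a: Origin at the centre of a blue relay, a loose block 19 x 15.5 x 15.5 mm, 10 to 18 g. All four components start flat on the mat at any yaw, within 30 mm of the board's y axis and 130 mm of its centre along y, centres at least 60 mm apart.
- relay_b: Origin at the centre of the other blue relay, the same as relay_a.
- knob: Origin at the centre of the black control knob, 22 mm across at its foot, 16 mm high, standing on its foot; 13 to 23 g.
- heatsink: Origin at the centre of the finned aluminium heatsink, 24 x 22 x 16 mm; 15 to 27 g.
- breadboard: Bystander: white breadboard 54 mm (its x) x 82 mm (its y) x 10 mm with a half-built circuit and jumper wires up to 30 mm high, loose on the mat beside the far (+x) batten. Origin at the centre of its underside. Leave it.
- tape_roll: Bystander: roll of red insulating tape lying flat on the mat beside the near (-x) batten, 46 mm across, 19 mm high, loose. Origin at the centre of its underside. Leave it.

How it is judged:
By the outcome, as a careful person would: the job done as asked, in the order asked, and still so for the second after the job is handed in, with the robot touching nothing.
It also fails if it takes over 64 s, if anything falls off the work surface, if the arm or the gripper's body presses on something with over 40 N, if the wrist force passes 120 N, or if a joint passes its speed limit or range.

ROBOT

A 6-joint arm with a two-finger parallel gripper is mounted at the origin on the work surface. World frame = base frame: x ahead of the robot, y to its left, z up, the work surface at z = 0. Lengths are in m, angles in rad, forces in N, time in s.
With the tool pointing down it reaches from about 0.325 to 0.925 m from the base axis. Payload 3.1 kg.
Tool frame: the origin (TCP) lies at the very end of the fingers, on their centre line; the grasp point (between the pads) lies ctrl.grasp_offset behind it (ctrl.grasp_offset is the distance from the TCP to the grasp point, in m); z points along the fingers, y is the line along which they close (so a half turn about z gives the same grasp; the last joint's range is limited). The gripper opens to 85 mm and grips with 20 to 120 N. Pads are 22 mm wide; open, the fingers measure 114 mm over their backs; the gripper's body (76 mm by 85 mm) begins 54 mm behind the grasp point. The pads swing forward as they close: fully open they stand 13 mm farther back than shut.
Start: joints at [1.228, 0.217, 1.613, -0, 1.311, -0.112], TCP at [0.143, 0.608, 0.231] pointing down, gripper open.
Joint ranges: [-2.75, 2.75], [-0.78, 2.1], [0.31, 2.55], [-1.13, 4.27], [0.13, 2.63], [-2.58, 2.58]. Speed limits (rad/s): [2.79, 2.79, 3.14, 3.14, 3.14, 3.14].

INTERFACE

Orientations are given as a unit quaternion [w, x, y, z].
In Python, from workcell import get_obs, eyes, workorder, ctrl gives the robot as it stands.
- The arm moves only by the tool jog_arm, never from a script. Its argument "rows" is a list of rows, each a list of 6 numbers: the shift along the tool's x, y, z in cm, then the turn, a rotation vector about the tool's x, y, z in rad. In form: [[x, y, z, wx, wy, wz], ...]. A call has 1 to 5 rows; each row shifts and turns the commanded pose from where the row before left it, along the tool's axes as they then stand; what a row does not reach is not made up. A row lasts 1/10 s, in which the tool goes at most 50 mm and 8.59 degrees, less where a joint would pass 70% of its speed; a pose out of reach is approached as far as the arm can. A call with a gripper value outside its range is refused whole. "grip" is the finger opening in cm, from 0 to 8.54, set as the call begins (left out, the last holds). The fingers move at their own pace and stop on an object; "squeeze" is the grip in N (left out, the last holds). Time passes only in rows, so rows that do not move let the fingers close. It gives the time, the measured TCP pose, the force, the opening and the grip force at its end, in the units of the state.
- get_obs(): the state, without advancing time (a new reading comes with each control period).
- eyes.get_image(name): name is "scene" or "top" or "wrist"; returns (picture, depth): 384x512x3 uint8, red, green, blue; 384x512 float32, m along the optical axis (not along the pixel's ray), 0 where there is no reading.
- eyes.camera_params(name): a dict with "vfov" (degrees; the focal length in pixels is half the picture's height over the tangent of half this angle, whatever the lens; pixels are square), "cx", "cy" (the principal point, pixels), "R" (3x3) and "t" (3): a world point X has camera coordinates R X + t; the wrist camera has in their place "tool_from_camera" (4x4, takes a point from camera to tool coordinates, whose origin is the TCP and whose axes are the flange's). Camera axes: x right, y down, z forward; pixel columns grow to the right and rows downward; lengths in m; the calibration is good to about 2 mm. The wrist camera is an equidistant fisheye: a pixel r from the principal point sees the ray r / f radians off the axis. A picture is of the moment at which its call begins: read the wrist's pose just before it. camera_params takes no time and is no camera call.
- workorder.job_done(): hands the job in; it is judged then, once.
The state is a dict: "clock": time; "joint_positions": joint angles; "qd": joint speeds; "tau": joint torques, N m; "ee_pos": TCP position; "orientation": TCP orientation; "ft_force": force on the tool from outside, world axes, zero at the start; "moment": the same for the moment, N m; "finger_gap": opening from 0.0 (shut) to 1.0 (fully open); "grasp_force": force on a finger pad.
Only numpy, scipy, OpenCV 4.12 (cv2) and the standard library are available. Lean on these libraries where they do the work, as an engineer would, in place of code of your own. Each camera call takes 0.05 s, during which the arm holds its last target. There are 200 camera calls.

## Working session

There is one attempt and no reset: what is moved stays moved. The work goes in short steps, Python scripts to look and compute and a tool call to move; the robot and the scene stay as the last step left them, time stands still between calls to the robot, and variables do not carry over. Pictures are saved under pics/ and viewed, at most 10 in all, crops included, and the job is handed in when it is done.

Besides the shell and the picture viewer there is one more tool, called after ">>>" as name(argument=value, ...) on one line, values as JSON. jog_arm: Moves the arm, as the interface text tells. Its arguments: {"type":"object","properties":{"rows":{"type":"array","items":{"type":"array","items":{"type":"number"}}},"grip":{"type":"number"},"squeeze":{"type":"number"}},"required":["rows"]}

```bash
mkdir -p pics
cat > h.py <<'E'
import numpy as np, cv2
from workcell import get_obs, eyes, workorder, ctrl
def f(p,h=384): return h/2/np.tan(np.radians(p['vfov'])/2)
def cast(name,uv,z):
    p=eyes.camera_params(name);R=np.array(p['R']);t=np.array(p['t'])
    uv=np.atleast_2d(uv).astype(float)
    d=np.c_[(uv[:,0]-p['cx'])/f(p),(uv[:,1]-p['cy'])/f(p),np.ones(len(uv))]@R
    c=-R.T@t
    return c+d*((z-c[2])/d[:,2])[:,None]
def cloud(name,D):
    p=eyes.camera_params(name);R=np.array(p['R']);t=np.array(p['t'])
    v,u=np.mgrid[:D.shape[0],:D.shape[1]]
    P=np.stack([(u-p['cx'])/f(p)*D,(v-p['cy'])/f(p)*D,D],-1)
    return (P-t)@R
E
python3 - <<'E'
from h import *
for n in ['top','scene']:
    a,d=eyes.get_image(n); cv2.imwrite(f'pics/{n}1.png',a[:,:,::-1]); np.savez(f'{n}1.npz',a=a,d=d)
    print(n,eyes.camera_params(n))
o=get_obs();print(o, ctrl.grasp_offset)
E
```

```text
top {'vfov': 52.946266538359616, 'cx': 253.88012524354875, 'cy': 192.1234753031743, 'R': array([[ 0.01954907, -0.99978148,  0.00740463],
       [-0.97247435, -0.02073401, -0.23208561],
       [ 0.23218843, -0.00266375, -0.97266718]]), 't': array([0.01266683, 0.55963816, 0.79456328])}
scene {'vfov': 42.57427786383829, 'cx': 242.6746560259219, 'cy': 189.6074986961786, 'R': array([[-0.17574561,  0.98430929,  0.01577018],
       [ 0.67576642,  0.13227421, -0.72515052],
       [-0.71585839, -0.11678506, -0.68840977]]), 't': array([ 0.08111144, -0.33660842,  1.37013304])}
{'clock': 0.1, 'joint_positions': array([ 1.22783542e+00,  2.17698530e-01,  1.61479252e+00, -2.92118862e-06,
        1.31132197e+00, -1.12213378e-01]), 'qd': array([ 1.14095067e-03, -1.23810881e-03, -4.52321469e-03,  6.91756597e-05,
        9.94427046e-04,  2.34404972e-03]), 'tau': array([-5.59898035e-04, -3.98073685e+01, -3.04972351e+01, -9.23727816e-05,
        4.26122773e-03, -9.84781110e-06]), 'ee_pos': array([0.14267503, 0.60772875, 0.23007673]), 'orientation': array([-2.49113199e-04,  1.15117533e-01,  9.93351258e-01, -1.08187482e-03]), 'ft_force': array([-0.05521795,  0.21835612,  0.34045908]), 'moment': array([-0.00978508, -0.01353732,  0.03943883]), 'grasp_force': 0.0, 'finger_gap': 1.0036604619326408} 0.0187
```

View pics/top1.png

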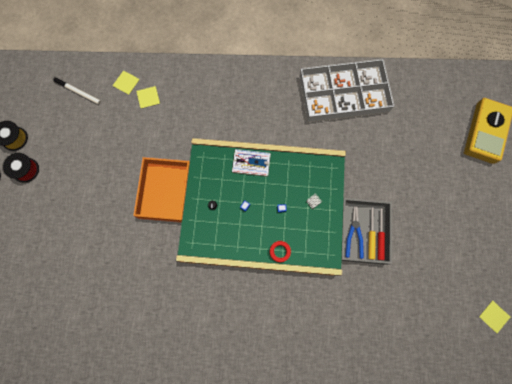

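View pics/scene1.png

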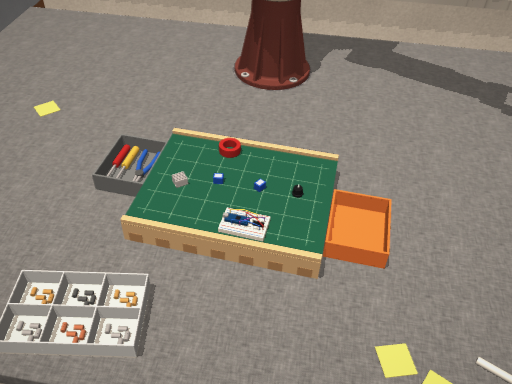

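The top view shows the orange tray at left (+y, about px 163,190). The knob is at (212,205), the relays at (245,206) and (281,208), and the heatsink at (314,201). The tape is at (280,251) and the breadboard at (252,162). The scene view agrees.

```bash
cat >> h.py <<'E'
def blob(m,amin=15):
    n,l,s,c=cv2.connectedComponentsWithStats(m.astype(np.uint8))
    return [(c[i],s[i,4],l==i) for i in range(1,n) if s[i,4]>=amin]
E
python3 - <<'E'
from h import *
q=np.load('top1.npz');a=q['a'];hsv=cv2.cvtColor(a,cv2.COLOR_RGB2HSV)
H,S,V=[hsv[...,i].astype(int) for i in range(3)]
g=(H>65)&(H<90)&(S>120)&(V>40)
b=max(blob(g),key=lambda x:x[1])
cn=cv2.findContours(b[2].astype(np.uint8),cv2.RETR_EXTERNAL,cv2.CHAIN_APPROX_NONE)[0][0]
P=cast('top',cn[:,0],0.046)[:,:2].astype(np.float32)*1000
r=cv2.minAreaRect(P);print('mat',r,cv2.boxPoints(r).round(1).tolist())
o=max(blob((H<12)&(S>180)&(V>80)&(np.arange(512)<200)[None]),key=lambda x:x[1])
cn=cv2.findContours(o[2].astype(np.uint8),cv2.RETR_EXTERNAL,cv2.CHAIN_APPROX_NONE)[0][0]
P=cast('top',cn[:,0],0.04)[:,:2].astype(np.float32)*1000
r=cv2.minAreaRect(P);print('tray',r,cv2.boxPoints(r).round(1).tolist())
hull=cv2.fillConvexPoly(np.zeros((384,512),np.uint8),cv2.convexHull(cv2.findContours(b[2].astype(np.uint8),cv2.RETR_EXTERNAL,cv2.CHAIN_APPROX_NONE)[0][0]),1)>0
ng=hull&~((H>60)&(H<92)&(S>90)|((S<130)&(H>60)&(H<92)))
ng=cv2.morphologyEx(ng.astype(np.uint8),cv2.MORPH_CLOSE,np.ones((3,3)))
for c,n,m in blob(ng,12):
    pts=np.argwhere(m)[:,::-1]; W=cast('top',pts,0.056)*1000
    print(c.round(1),n,W.mean(0).round(0)[:2],W.min(0).round(0)[:2],W.max(0).round(0)[:2],a[m].mean(0).round(0))
cv2.imwrite('pics/z.png',cv2.resize(a[130:285,125:400,::-1],None,fx=2.9,fy=2.9,interpolation=cv2.INTER_CUBIC))
E
```

```text
mat ((542.2440185546875, 75.49372863769531), (209.42294311523438, 255.6801300048828), 86.31216430664062) [[407.8999938964844, -20.799999237060547], [663.0999755859375, -37.20000076293945], [676.5999755859375, 171.8000030517578], [421.3999938964844, 188.1999969482422]]
tray ((573.311767578125, 237.1159210205078), (97.43745422363281, 125.17208862304688), 86.82955932617188) [[508.1000061035156, 191.89999389648438], [633.0999755859375, 185.0], [638.5, 282.29998779296875], [513.5, 289.20001220703125]]
[243.2 165.5] 392 [624.  50.] [602.   6.] [661.  75.] [179. 169. 169.]
[212.2 204.6] 47 [531. 117.] [523. 108.] [539. 124.] [57. 55. 55.]
[244.6 205.5] 79 [530.  44.] [518.  32.] [543.  55.] [119. 142. 177.]
[271.  252.4] 48 [428. -16.] [411. -20.] [444. -11.] [156.  51.  41.]
```

View pics/z.png

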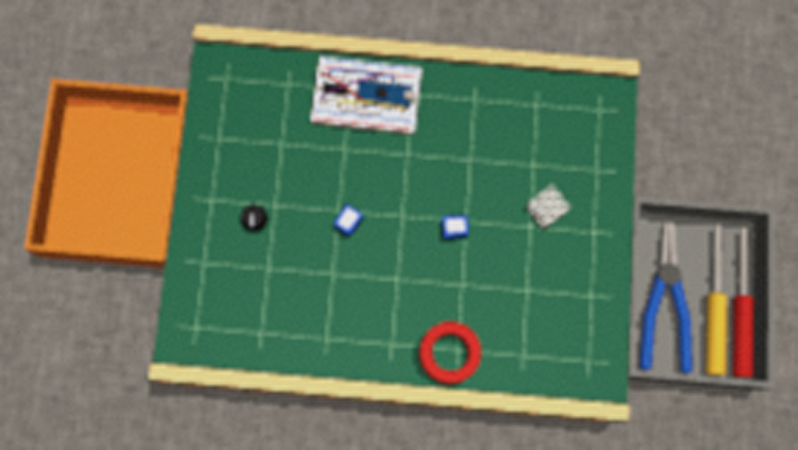

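The crop shows clear centres for the knob (254,217), relays (349,219) and (455,225), and heatsink (549,205). The tape is at (450,352) and the breadboard at (366,94).

Run:
```python
from h import *
c=lambda x,y,z:(cast('top',[[125+x/2.9-.5+.17,130+y/2.9-.5+.17]],z)[0,:2]*1000).round(1)
for n,x,y,z in [('matFL',193,42,.046),('matNL',155,366,.046),('matFR',638,75,.046),('matNR',628,405,.046),
 ('knob',254,217,.060),('rA',349,218,.0615),('rB',455,225,.0615),('hs',549,205,.062),('tape',450,352,.065),('bb1',322,56,.056),('bb2',310,123,.056),('bb3',413,132,.056),('bb4',421,67,.056),
 ('trFL',52,80,.04),('trNL',27,252,.04),('trNR',163,263,.04),('trFR',187,90,.04),]: print(n,c(x,y,z))
```

```text
matFL [676.8 173.6]
matNL [416.6 187.4]
matFR [ 656.6 -186.8]
matNR [ 394.8 -170. ]
knob [530.3 116.2]
rA [530.8  43.2]
rB [527.  -38.1]
hs [ 544.1 -110.5]
tape [430.1 -34.4]
bb1 [663.5  68.2]
bb2 [607.6  76. ]
bb3 [602.   -5.3]
bb4 [656. -11.]
trFL [643.9 286.7]
trNL [502.8 293.9]
trNR [496.4 187.5]
trFR [637.9 177.1]
```

```bash
cat > plan.py <<'E'
import sys
from h import *
from scipy.spatial.transform import Rotation as Ro
def go(x,y,z,yaw,n):
    o=get_obs();p=o['ee_pos'];q=o['orientation'];R=Ro.from_quat([q[1],q[2],q[3],q[0]]).as_matrix()
    y0=np.degrees(np.arctan2(R[1,0],R[0,0]));print('now',(p*1000).round(1),'yaw',y0.round(2),'tilt',R[:,2].round(3),'j',o['joint_positions'].round(2),'t',o['clock'])
    d=np.array([x,y,z])/10-p*100;nr=max(1,int(np.ceil(abs(yaw-y0)/8)))
    for i in range(n):
        a=np.radians(y0+(yaw-y0)*min(i,nr)/nr);s=d/n
        print([round(v,2) for v in (s[0]*np.cos(a)+s[1]*np.sin(a), s[0]*np.sin(a)-s[1]*np.cos(a), -s[2])],round(np.radians(y0-yaw)/nr,4) if i<nr else 0)
if __name__=='__main__': go(*map(float,sys.argv[1:5]),int(sys.argv[5]))
E
python3 plan.py 526 83 130 84 15
```

```text
now [142.7 607.7 230.1] yaw 166.78 tilt [-0.001 -0.002 -1.   ] j [ 1.23  0.22  1.61 -0.    1.31 -0.11] t 0.1
[np.float64(-3.29), np.float64(-2.82), np.float64(0.67)] 0.1313
[np.float64(-3.63), np.float64(-2.37), np.float64(0.67)] 0.1313
[np.float64(-3.91), np.float64(-1.87), np.float64(0.67)] 0.1313
[np.float64(-4.12), np.float64(-1.34), np.float64(0.67)] 0.1313
[np.float64(-4.26), np.float64(-0.79), np.float64(0.67)] 0.1313
[np.float64(-4.33), np.float64(-0.23), np.float64(0.67)] 0.1313
[np.float64(-4.32), np.float64(0.34), np.float64(0.67)] 0.1313
[np.float64(-4.24), np.float64(0.9), np.float64(0.67)] 0.1313
[np.float64(-4.08), np.float64(1.45), np.float64(0.67)] 0.1313
[np.float64(-3.86), np.float64(1.97), np.float64(0.67)] 0.1313
[np.float64(-3.56), np.float64(2.46), np.float64(0.67)] 0.1313
[np.float64(-3.21), np.float64(2.91), np.float64(0.67)] 0
[np.float64(-3.21), np.float64(2.91), np.float64(0.67)] 0
[np.float64(-3.21), np.float64(2.91), np.float64(0.67)] 0
[np.float64(-3.21), np.float64(2.91), np.float64(0.67)] 0
```

>>> jog_arm(rows=[[-3.3, -2.8, 0.5, 0, 0, 0.13], [-3.6, -2.4, 0.5, 0, 0, 0.13], [-3.9, -1.9, 0.5, 0, 0, 0.13], [-4.1, -1.3, 0.5, 0, 0, 0.13], [-4.3, -0.8, 0.5, 0, 0, 0.13]], grip=1.0, squeeze=20)

```text
clock: 0.6
ee_pos: [0.2715, 0.432, 0.2056]
orientation: [-0.0, 0.428, 0.904, -0.0]
ft_force: [-0.1, -0.3, -0.6]
finger_gap: 0.144
grasp_force: 0.0
```

>>> jog_arm(rows=[[-4.3, -0.2, 0.5, 0, 0, 0.13], [-4.3, 0.3, 0.5, 0, 0, 0.13], [-4.2, 0.9, 0.5, 0, 0, 0.13], [-4.1, 1.4, 0.5, 0, 0, 0.13], [-3.9, 2, 0.5, 0, 0, 0.13]])

```text
clock: 1.1
ee_pos: [0.4001, 0.2583, 0.1808]
orientation: [-0.0, 0.695, 0.719, -0.0]
ft_force: [0.6, 1.1, 0.3]
finger_gap: 0.121
grasp_force: 0.0
```

```bash
python3 plan.py 526 83 110 84 5
```

```text
now [400.1 258.3 180.8] yaw 92.0 tilt [-0. -0. -1.] j [ 0.43 -0.05  2.    0.    1.19  0.39] t 1.1
[np.float64(-3.59), np.float64(2.39), np.float64(1.42)] 0.1395
[np.float64(-3.22), np.float64(2.87), np.float64(1.42)] 0
[np.float64(-3.22), np.float64(2.87), np.float64(1.42)] 0
[np.float64(-3.22), np.float64(2.87), np.float64(1.42)] 0
[np.float64(-3.22), np.float64(2.87), np.float64(1.42)] 0
```

>>> jog_arm(rows=[[-3.6, 2.4, 1.4, 0, 0, 0.14], [-3.2, 2.9, 1.4, 0, 0, 0], [-3.2, 2.9, 1.4, 0, 0, 0], [-3.2, 2.9, 1.4, 0, 0, 0], [-3.2, 2.9, 1.4, 0, 0, 0]])

```text
clock: 1.6
ee_pos: [0.5283, 0.0843, 0.1104]
orientation: [-0.0, 0.742, 0.671, -0.0]
ft_force: [0.1, 0.0, -0.1]
finger_gap: 0.119
grasp_force: 0.0
```

```bash
python3 - <<'E'
from h import *
a,d=eyes.get_image('wrist');cv2.imwrite('pics/w1.png',a[:,:,::-1])
p=eyes.camera_params('wrist');print(p)
E
python3 plan.py 526 83 49 84 3
```

```text
{'vfov': 65.70646984690485, 'cx': 256.54852379163276, 'cy': 188.69995955516956, 'tool_from_camera': array([[ 7.86793327e-04, -9.54244972e-01, -2.99024938e-01,
         7.64323340e-02],
       [ 9.99999118e-01,  1.07066853e-03, -7.85511163e-04,
        -1.42344813e-03],
       [ 1.06972667e-03, -2.99024056e-01,  9.54244974e-01,
        -1.41253273e-01],
       [ 0.00000000e+00,  0.00000000e+00,  0.00000000e+00,
         1.00000000e+00]])}
now [531.1  79.2 108.6] yaw 84.1 tilt [ 0.001 -0.004 -1.   ] j [ 0.02  0.17  1.92 -0.01  1.05  0.13] t 1.65
[np.float64(0.11), np.float64(-0.18), np.float64(1.99)] 0.0017
[np.float64(0.11), np.float64(-0.18), np.float64(1.99)] 0
[np.float64(0.11), np.float64(-0.18), np.float64(1.99)] 0
```

View pics/w1.png

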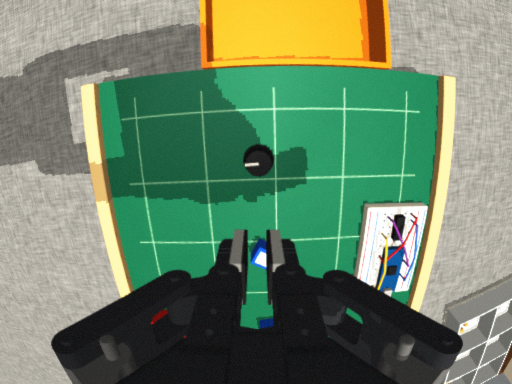

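The wrist view shows the knob at (258,159), centred ahead of the fingers, with the relay behind the tips at (260,255). The way down is clear.

>>> jog_arm(rows=[[0.3, -0.3, 2, 0, 0, 0], [0.2, -0.2, 2, 0, 0, 0], [0, 0, 1.9, 0, 0, 0], [0, 0, 0, 0, 0, 0]])

```text
clock: 2.05
ee_pos: [0.5198, 0.0914, 0.049]
orientation: [-0.002, 0.742, 0.671, -0.003]
ft_force: [-1.0, 0.4, 0.6]
finger_gap: 0.113
grasp_force: 0.0
```

```bash
python3 plan.py 537.5 193 49.5 84 9
```

```text
now [519.8  91.4  49. ] yaw 84.26 tilt [-0.008 -0.    -1.   ] j [ 0.04  0.25  1.95 -0.    0.94  0.14] t 2.05
[np.float64(1.14), np.float64(0.08), np.float64(-0.01)] 0.0046
[np.float64(1.14), np.float64(0.08), np.float64(-0.01)] 0
[np.float64(1.14), np.float64(0.08), np.float64(-0.01)] 0
[np.float64(1.14), np.float64(0.08), np.float64(-0.01)] 0
[np.float64(1.14), np.float64(0.08), np.float64(-0.01)] 0
[np.float64(1.14), np.float64(0.08), np.float64(-0.01)] 0
[np.float64(1.14), np.float64(0.08), np.float64(-0.01)] 0
[np.float64(1.14), np.float64(0.08), np.float64(-0.01)] 0
[np.float64(1.14), np.float64(0.08), np.float64(-0.01)] 0
```

>>> jog_arm(rows=[[-0.5, 0.4, 0, 0, 0, 0], [0, 0.4, 0, 0, 0, 0], [0, 0, 0, 0, 0, 0]])

```text
clock: 2.35
ee_pos: [0.533, 0.0855, 0.054]
orientation: [0.001, 0.742, 0.671, 0.001]
ft_force: [-0.8, -0.3, -0.4]
finger_gap: 0.116
grasp_force: 0.0
```

```bash
python3 plan.py 537.5 193 49.5 84 9|head -2
```

```text
now [533.   85.5  54. ] yaw 84.24 tilt [ 0.004  0.    -1.   ] j [ 0.03  0.26  1.93 -0.    0.94  0.13] t 2.35
[np.float64(1.19), np.float64(-0.07), np.float64(0.05)] 0.0043
```

>>> jog_arm(rows=[[0, 0, 0, 0, 0, 0], [0, 0, 0, 0, 0, 0], [0, 0, 0, 0, 0, 0]])

```text
clock: 2.65
ee_pos: [0.5309, 0.0858, 0.0526]
orientation: [0.0, 0.742, 0.671, 0.0]
ft_force: [0.2, 0.1, -0.6]
finger_gap: 0.113
grasp_force: 0.0
```

>>> jog_arm(rows=[[0, 0, 0, 0, 0, 0], [0, 0, 0, 0, 0, 0]])

```text
clock: 2.85
ee_pos: [0.5307, 0.0857, 0.0523]
orientation: [-0.0, 0.742, 0.671, -0.0]
ft_force: [0.7, 0.2, 0.1]
finger_gap: 0.116
grasp_force: 0.0
```

>>> jog_arm(rows=[[0.3, -0.2, 0.15, 0, 0, 0], [0.6, -0.1, 0.1, 0, 0, 0], [1.1, 0, 0, 0, 0, 0], [1.2, 0, 0, 0, 0, 0], [1.2, 0, 0, 0, 0, 0]])

```text
clock: 3.35
ee_pos: [0.5324, 0.1311, 0.0498]
orientation: [-0.0, 0.741, 0.671, 0.0]
ft_force: [-0.7, 0.7, 0.6]
finger_gap: 0.117
grasp_force: 0.0
```

>>> jog_arm(rows=[[1.2, 0, 0, 0, 0, 0], [1.2, 0, 0, 0, 0, 0], [1.2, 0, 0, 0, 0, 0], [1.2, 0, 0, 0, 0, 0], [1, 0, 0, 0, 0, 0]])

```text
clock: 3.85
ee_pos: [0.5382, 0.1887, 0.0498]
orientation: [-0.0, 0.741, 0.671, 0.0]
ft_force: [0.1, 0.5, -0.4]
finger_gap: 0.114
grasp_force: 0.0
```

>>> jog_arm(rows=[[0.4, 0, 0, 0, 0, 0], [0, 0, 0, 0, 0, 0]])

```text
clock: 4.05
ee_pos: [0.5385, 0.192, 0.0498]
orientation: [0.0, 0.741, 0.671, -0.0]
ft_force: [0.4, 0.7, 0.6]
finger_gap: 0.117
grasp_force: 0.0
```

Run:
```python
from h import *
a,d=eyes.get_image('wrist');b,_=eyes.get_image('top')
b=cv2.resize(b[130:285,125:400],(512,289))
cv2.imwrite('pics/w2.png',np.vstack([a,b])[:600,:,::-1])
```

```text
(no output)
```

View pics/w2.png

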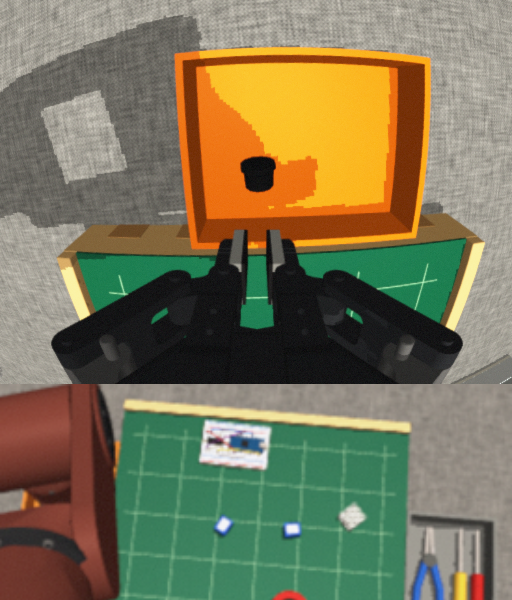

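The knob lies in the tray at (258,173). The relays and heatsink are where they were. Next is the nearer relay.

>>> jog_arm(rows=[[-0.3, 0, -1, 0, 0, 0], [-1.5, 0, -1.8, 0, 0, 0], [-3.5, 0.1, -1.4, 0, 0, 0], [-4, 0.2, 0, 0, 0, 0], [-4, 0.2, 0, 0, 0, 0]])

```text
clock: 4.65
ee_pos: [0.5309, 0.0569, 0.0936]
orientation: [0.001, 0.741, 0.671, 0.001]
ft_force: [0.8, 1.0, -0.7]
finger_gap: 0.115
grasp_force: 0.0
```

>>> jog_arm(rows=[[-3, 0.2, 0, 0, 0, 0], [-1.5, 0, 0, 0, 0, 0], [-0.4, 0, 0, 0, 0, 0], [0, 0, 0, 0, 0, 0], [0, 0, 0, 0, 0, 0]])

```text
clock: 5.15
ee_pos: [0.5273, 0.0107, 0.0919]
orientation: [-0.0, 0.741, 0.671, 0.0]
ft_force: [0.5, -0.8, -0.3]
finger_gap: 0.114
grasp_force: 0.0
```

```bash
python3 plan.py 527.5 10 50 84 1
```

```text
now [527.3  10.7  91.9] yaw 84.31 tilt [ 0.     0.001 -1.   ] j [-0.11  0.18  1.95  0.    1.02 -0.01] t 5.15
[np.float64(-0.06), np.float64(0.03), np.float64(4.19)] 0.0054
```

>>> jog_arm(rows=[[0, 0, 1.2, 0, 0, 0], [0, 0, 1.4, 0, 0, 0], [0, 0, 1, 0, 0, 0], [0, 0, 0.5, 0, 0, 0], [0, 0, 0, 0, 0, 0]])

```text
clock: 5.65
ee_pos: [0.5258, 0.01, 0.049]
orientation: [-0.001, 0.741, 0.671, -0.001]
ft_force: [1.0, -1.0, 0.1]
finger_gap: 0.115
grasp_force: 0.0
```

>>> jog_arm(rows=[[0, 0, 0, 0, 0, 0], [0.4, 0, 0, 0, 0, 0], [0.8, 0, 0, 0, 0, 0], [1.1, 0, 0, 0, 0, 0], [1.2, 0, 0, 0, 0, 0]])

```text
clock: 6.15
ee_pos: [0.5311, 0.0455, 0.0512]
orientation: [0.0, 0.742, 0.671, 0.0]
ft_force: [1.0, 0.4, 0.3]
finger_gap: 0.12
grasp_force: 0.1
```

>>> jog_arm(rows=[[1.2, 0, 0, 0, 0, 0], [1.2, 0, 0, 0, 0, 0], [1.2, 0, 0, 0, 0, 0], [1.2, 0, 0, 0, 0, 0], [1.2, 0, 0, 0, 0, 0]])

```text
clock: 6.65
ee_pos: [0.5368, 0.1053, 0.0508]
orientation: [-0.0, 0.741, 0.671, -0.0]
ft_force: [-0.4, -0.6, 0.6]
finger_gap: 0.116
grasp_force: 0.1
```

>>> jog_arm(rows=[[1.2, 0, 0, 0, 0, 0], [1.2, 0, 0, 0, 0, 0], [1.2, 0, 0, 0, 0, 0], [1.2, 0, 0, 0, 0, 0], [1.2, 0, 0, 0, 0, 0]])

```text
clock: 7.15
ee_pos: [0.5428, 0.1649, 0.0508]
orientation: [0.0, 0.742, 0.671, -0.0]
ft_force: [-0.3, -0.4, 0.6]
finger_gap: 0.118
grasp_force: 0.1
```

>>> jog_arm(rows=[[1.2, 0, 0, 0, 0, 0], [1, 0, 0, 0, 0, 0], [0.6, 0, 0, 0, 0, 0], [0, 0, 0, 0, 0, 0]])

```text
clock: 7.55
ee_pos: [0.5456, 0.1926, 0.0508]
orientation: [0.0, 0.741, 0.671, 0.0]
ft_force: [0.3, -0.2, 0.4]
finger_gap: 0.118
grasp_force: 0.0
```

```bash
python3 - <<'E'
from h import *
a,d=eyes.get_image('wrist');b,_=eyes.get_image('top')
b=cv2.resize(b[130:285,125:400],(512,289))
cv2.imwrite('pics/w3.png',np.vstack([a,b])[:600,:,::-1])
E
python3 plan.py 523 -71 50 84 1
```

```text
now [545.4 191.7  50.7] yaw 84.28 tilt [-0. -0. -1.] j [ 0.22  0.34  1.84 -0.    0.97  0.32] t 7.65
[np.float64(-26.36), np.float64(0.39), np.float64(0.07)] 0.005
```

View pics/w3.png

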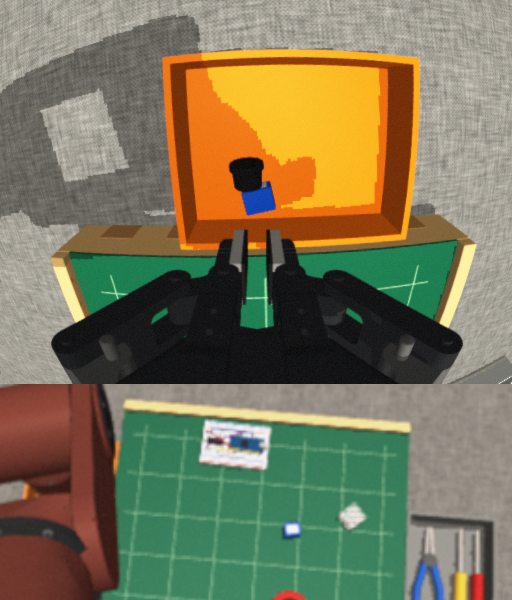

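Relay A is in the tray at (258,198), beside the knob. Next is relay B, aimed slightly farther toward +x.

>>> jog_arm(rows=[[-0.3, 0, -1, 0, 0, 0], [-1.5, 0, -1.8, 0, 0, 0], [-3.5, 0, -1.4, 0, 0, 0], [-4, 0.1, 0, 0, 0, 0], [-4, 0.1, 0, 0, 0, 0]])

```text
clock: 8.15
ee_pos: [0.5349, 0.0575, 0.0947]
orientation: [0.001, 0.741, 0.671, 0.001]
ft_force: [-0.4, -1.4, -0.5]
finger_gap: 0.118
grasp_force: 0.0
```

>>> jog_arm(rows=[[-4, 0.1, 0, 0, 0, 0], [-4, 0, 0, 0, 0, 0], [-3, 0, 0, 0, 0, 0], [-1.5, 0, 0, 0, 0, 0], [-0.4, 0, 0, 0, 0, 0.04]])

```text
clock: 8.65
ee_pos: [0.5223, -0.0712, 0.0935]
orientation: [0.0, 0.756, 0.654, 0.0]
ft_force: [-0.3, -0.6, 0.2]
finger_gap: 0.119
grasp_force: 0.0
```

>>> jog_arm(rows=[[0, 0, 0, 0, 0, 0], [0, 0, 0, 0, 0, 0]])

```text
clock: 8.85
ee_pos: [0.5224, -0.0689, 0.093]
orientation: [-0.0, 0.755, 0.656, 0.0]
ft_force: [-1.1, -0.8, 0.8]
finger_gap: 0.119
grasp_force: 0.0
```

```bash
python3 plan.py 522 -70 50.5 82 1
python3 - <<'E'
from h import *
b,_=eyes.get_image('top');np.save('t4.npy',b)
for c,n,m in blob((b[...,2].astype(int)-b[...,0]>60)&(b[...,2]>120),6):print(c,n,cast('top',c,.056).round(4))
E
```

```text
now [522.4 -68.9  93. ] yaw 82.02 tilt [ 0.  0. -1.] j [-0.26  0.18  1.95  0.    1.02 -0.13] t 8.85
[np.float64(-0.11), np.float64(-0.02), np.float64(4.25)] 0.0003
[256.91304348 161.30434783] 69 [[0.6347 0.0185 0.056 ]]
[176.37037037 200.64814815] 54 [[0.5382 0.1975 0.056 ]]
```

>>> jog_arm(rows=[[0, 0, 1.2, 0, 0, 0], [0, 0, 1.4, 0, 0, 0], [0, 0, 1, 0, 0, 0], [0, 0, 0.6, 0, 0, 0], [0, 0, 0, 0, 0, 0]])

```text
clock: 9.4
ee_pos: [0.5209, -0.0687, 0.0489]
orientation: [-0.002, 0.755, 0.656, -0.001]
ft_force: [-0.0, -0.1, 0.4]
finger_gap: 0.116
grasp_force: 0.0
```

>>> jog_arm(rows=[[0, 0, 0, 0, 0, 0], [0.4, 0, 0, 0, 0, 0], [0.8, 0, 0, 0, 0, 0], [1.1, 0, 0, 0, 0, 0], [1.3, 0, 0, 0, 0, 0]])

```text
clock: 9.9
ee_pos: [0.5278, -0.0327, 0.0512]
orientation: [0.0, 0.755, 0.656, 0.0]
ft_force: [0.1, 0.3, 0.6]
finger_gap: 0.118
grasp_force: 0.1
```

>>> jog_arm(rows=[[1.4, 0, 0, 0, 0, 0], [1.4, 0, 0, 0, 0, 0], [1.4, 0, 0, 0, 0, 0], [1.4, 0, 0, 0, 0, 0], [1.4, 0, 0, 0, 0, 0]])

```text
clock: 10.4
ee_pos: [0.5372, 0.0371, 0.0508]
orientation: [-0.0, 0.755, 0.656, -0.0]
ft_force: [-0.1, 0.7, 0.5]
finger_gap: 0.118
grasp_force: 0.1
```

>>> jog_arm(rows=[[1.4, 0, 0, 0, 0, 0], [1.4, 0, 0, 0, 0, 0], [1.4, 0, 0, 0, 0, 0], [1.4, 0, 0, 0, 0, 0], [1.4, 0, 0, 0, 0, 0]])

```text
clock: 10.9
ee_pos: [0.547, 0.1062, 0.0508]
orientation: [-0.0, 0.755, 0.656, -0.0]
ft_force: [0.0, 0.1, 0.3]
finger_gap: 0.12
grasp_force: 0.0
```

>>> jog_arm(rows=[[1.3, 0, 0, 0, 0, 0], [1.3, 0, 0, 0, 0, 0], [1.2, 0, 0, 0, 0, 0], [1.2, 0, 0, 0, 0, 0], [1.2, 0, 0, 0, 0, 0]])

```text
clock: 11.4
ee_pos: [0.5557, 0.1673, 0.0508]
orientation: [0.0, 0.755, 0.656, -0.0]
ft_force: [0.2, -0.5, 0.3]
finger_gap: 0.115
grasp_force: 0.0
```

>>> jog_arm(rows=[[1.2, 0, 0, 0, 0, 0], [0.9, 0, 0, 0, 0, 0], [0.4, 0, 0, 0, 0, 0], [0, 0, 0, 0, 0, 0]])

```text
clock: 11.8
ee_pos: [0.5591, 0.1917, 0.0508]
orientation: [0.0, 0.755, 0.656, -0.0]
ft_force: [-0.2, -0.4, -0.7]
finger_gap: 0.118
grasp_force: 0.0
```

```bash
python3 - <<'E'
from h import *
a,d=eyes.get_image('wrist');b,_=eyes.get_image('top')
b=cv2.resize(b[130:285,125:400],(512,289))
cv2.imwrite('pics/w4.png',np.vstack([a,b])[:600,:,::-1])
E
python3 plan.py 542 -148 50 87 1
```

```text
now [558.9 191.   50.7] yaw 81.98 tilt [-0. -0. -1.] j [ 0.21  0.36  1.81 -0.    0.97  0.35] t 11.9
[np.float64(-33.8), np.float64(3.05), np.float64(0.07)] -0.0876
```

View pics/w4.png

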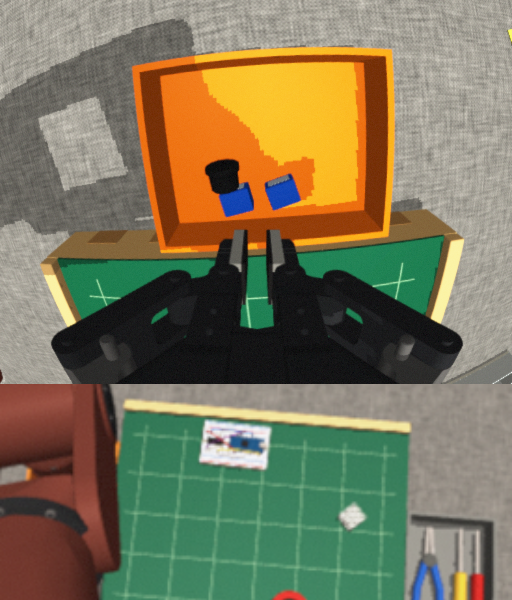

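Both relays and the knob are in the tray. Last is the heatsink, at (350,516) in the lower panel.

>>> jog_arm(rows=[[-0.3, 0, -1, 0, 0, 0], [-1.5, 0, -1.8, 0, 0, 0], [-3.5, 0.3, -1.4, 0, 0, 0], [-4, 0.4, 0, 0, 0, 0], [-4, 0.4, 0, 0, 0, 0]])

```text
clock: 12.4
ee_pos: [0.5521, 0.0563, 0.0947]
orientation: [0.001, 0.755, 0.656, 0.001]
ft_force: [0.3, -1.0, -0.5]
finger_gap: 0.117
grasp_force: 0.0
```

>>> jog_arm(rows=[[-4, 0.4, 0, 0, 0, 0], [-4, 0.4, 0, 0, 0, 0], [-4, 0.4, 0, 0, 0, 0], [-3.7, 0.4, 0, 0, 0, 0], [-2.5, 0.3, 0, 0, 0, 0]])

```text
clock: 12.9
ee_pos: [0.5446, -0.1282, 0.0939]
orientation: [0.001, 0.756, 0.655, 0.0]
ft_force: [0.3, 0.3, 0.4]
finger_gap: 0.12
grasp_force: 0.0
```

>>> jog_arm(rows=[[-1.5, 0, 0, 0, 0, 0], [-0.7, 0, 0, 0, 0, -0.052], [0, 0, 0, 0, 0, 0], [0, 0, 0, 0, 0, 0], [0, 0, 0, 0, 0, 0]])

```text
clock: 13.4
ee_pos: [0.5417, -0.1459, 0.0929]
orientation: [-0.0, 0.737, 0.675, 0.0]
ft_force: [-0.3, 0.8, -0.3]
finger_gap: 0.119
grasp_force: 0.0
```

```bash
python3 plan.py 541 -147 50.5 85 1
```

```text
now [ 541.7 -145.9   92.9] yaw 84.97 tilt [-0.  0. -1.] j [-0.39  0.24  1.87  0.    1.03 -0.3 ] t 13.4
[np.float64(-0.11), np.float64(-0.06), np.float64(4.24)] -0.0006
```

>>> jog_arm(rows=[[-0.1, 0, 1.2, 0, 0, 0], [0, 0, 1.4, 0, 0, 0], [0, 0, 1, 0, 0, 0], [0, 0, 0.6, 0, 0, 0], [0, 0, 0, 0, 0, 0]])

```text
clock: 13.9
ee_pos: [0.5402, -0.147, 0.0488]
orientation: [-0.002, 0.738, 0.675, -0.001]
ft_force: [0.1, -0.5, -0.4]
finger_gap: 0.118
grasp_force: 0.0
```

>>> jog_arm(rows=[[0, 0, 0, 0, 0, 0], [0.4, 0, 0, 0, 0, 0], [0.8, 0, 0, 0, 0, 0], [1.1, 0, 0, 0, 0, 0], [1.3, 0, 0, 0, 0, 0]])

```text
clock: 14.4
ee_pos: [0.5452, -0.111, 0.0513]
orientation: [0.0, 0.738, 0.675, 0.0]
ft_force: [-0.2, -0.1, 0.2]
finger_gap: 0.12
grasp_force: 0.3
```

>>> jog_arm(rows=[[1.4, 0, 0, 0, 0, 0], [1.4, 0, 0, 0, 0, 0], [1.4, 0, 0, 0, 0, 0], [1.4, 0, 0, 0, 0, 0], [1.4, 0, 0, 0, 0, 0]])

```text
clock: 14.9
ee_pos: [0.551, -0.0408, 0.0508]
orientation: [0.0, 0.737, 0.675, -0.0]
ft_force: [0.2, -0.1, -0.3]
finger_gap: 0.12
grasp_force: 0.5
```

>>> jog_arm(rows=[[1.4, 0, 0, 0, 0, 0], [1.4, 0, 0, 0, 0, 0], [1.4, 0, 0, 0, 0, 0], [1.4, 0, 0, 0, 0, 0], [1.4, 0, 0, 0, 0, 0]])

```text
clock: 15.4
ee_pos: [0.5572, 0.0288, 0.0508]
orientation: [-0.0, 0.738, 0.675, -0.0]
ft_force: [0.8, -1.3, 0.8]
finger_gap: 0.117
grasp_force: 0.5
```

>>> jog_arm(rows=[[1.4, 0, 0, 0, 0, 0], [1.4, 0, 0, 0, 0, 0], [1.4, 0, 0, 0, 0, 0], [1.4, 0, 0, 0, 0, 0], [1.4, 0, 0, 0, 0, 0]])

```text
clock: 15.9
ee_pos: [0.5633, 0.0985, 0.0508]
orientation: [-0.0, 0.738, 0.675, -0.0]
ft_force: [0.2, -1.0, 0.9]
finger_gap: 0.115
grasp_force: 0.5
```

>>> jog_arm(rows=[[1.2, 0, 0, 0, 0, 0], [1.2, 0, 0, 0, 0, 0], [1.2, 0, 0, 0, 0, 0], [1.2, 0, 0, 0, 0, 0], [1.2, 0, 0, 0, 0, 0]])

```text
clock: 16.4
ee_pos: [0.5686, 0.158, 0.0508]
orientation: [-0.0, 0.738, 0.675, -0.0]
ft_force: [0.1, -0.2, -0.2]
finger_gap: 0.117
grasp_force: 0.5
```

>>> jog_arm(rows=[[1.2, 0, 0, 0, 0, 0], [0.9, 0, 0, 0, 0, 0], [0.7, 0, 0, 0, 0, 0], [0, 0, 0, 0, 0, 0]])

```text
clock: 16.8
ee_pos: [0.571, 0.186, 0.0507]
orientation: [-0.0, 0.737, 0.676, 0.0]
ft_force: [0.0, -0.1, 0.1]
finger_gap: 0.115
grasp_force: 0.0
```

Run:
```python
from h import *
a,d=eyes.get_image('wrist');b,_=eyes.get_image('top')
b=cv2.resize(b[130:285,125:400],(512,289))
cv2.imwrite('pics/w5.png',np.vstack([a,b])[:600,:,::-1])
```

```text
(no output)
```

View pics/w5.png

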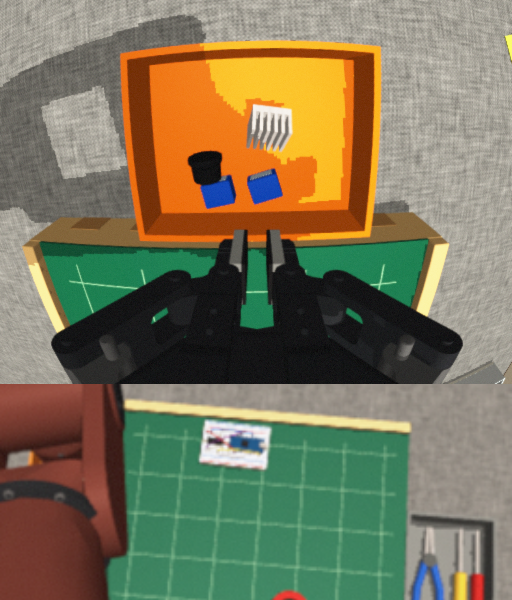

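All four components lie in the tray, and the bystanders haven't moved. I'll lift clear and hand in.

>>> jog_arm(rows=[[-0.3, 0, -1, 0, 0, 0], [-0.5, 0, -2, 0, 0, 0], [0, 0, -3, 0, 0, 0], [0, 0, -2, 0, 0, 0], [0, 0, -1, 0, 0, 0]])

```text
clock: 17.4
ee_pos: [0.5721, 0.1766, 0.1443]
orientation: [0.001, 0.738, 0.675, 0.002]
ft_force: [0.7, 0.5, 0.7]
finger_gap: 0.114
grasp_force: 0.0
```

>>> jog_arm(rows=[[0, 0, 0, 0, 0, 0], [0, 0, 0, 0, 0, 0], [0, 0, 0, 0, 0, 0], [0, 0, 0, 0, 0, 0], [0, 0, 0, 0, 0, 0]])

```text
clock: 17.9
ee_pos: [0.5695, 0.1769, 0.1396]
orientation: [-0.001, 0.738, 0.675, -0.001]
ft_force: [0.1, -0.7, -0.7]
finger_gap: 0.114
grasp_force: 0.0
```

```bash
python3 -c "
from h import *
print(workorder.job_done())"
```

```text
the job is handed in; nothing more can be done
None
```

I swept both relays, the knob and the heatsink into the orange tray by pushing only; the last pictures show all four in it and nothing else visibly moved, and I handed the job in at about 18 s.

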